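# Count to the third gap and push the tin in

## Robot

A 6-joint arm with a two-finger parallel gripper is mounted at the origin on a cart in front of the work surface, level with it; the furniture and walls round the work are solid. World frame = base frame: x ahead of the robot, y to its left, z up, the work surface at z = 0. Lengths are in m, angles in rad, forces in N, time in s.
With the tool pointing down it reaches from about 0.3 to 0.775 m from the base axis. Payload 14.6 kg.
Tool frame: the origin (TCP) lies at the very end of the fingers, on their centre line; the grasp point (between the pads) lies 19 mm behind it; z points along the fingers, y is the direction in which the jaws open and shut (so a half turn about z gives the same grasp; the last joint's range is limited). The gripper opens to 94 mm and grips with 3 to 60 N. Pads are 16 mm wide; open, the fingers measure 119 mm over their backs; the gripper's body (75 mm by 177 mm) begins 78 mm behind the grasp point.
Start: joints at [-1.258, 0.3, 1.521, -0, 1.321, -0.067], TCP at [0.204, -0.511, 0.205] pointing down, gripper open.
Joint ranges: [-3.03, 3.03], [-0.79, 2.21], [0.23, 2.52], [-1.04, 4.18], [0, 3.07], [-2.55, 2.55]. Speed limits (rad/s): [2.22, 2.22, 2.57, 3.14, 3.14, 3.14].

## Interface

Orientations are given as [roll, pitch, yaw] about the fixed x, y, z axes, in that order (R = Rz(yaw) Ry(pitch) Rx(roll)).
In Python, from station import ctrl, vision, ticket gives the robot as it stands.
- The arm moves only by the tool step_arm, never from a script. Its argument "steps" is a list of rows, each an object of numbers: "x", "y", "z": the shift along the tool's x, y, z in m; "ax", "ay", "az": the turn, a rotation vector about the tool's x, y, z in degrees; "claw": the finger opening in m, from 0 to 0.094. A call has 1 to 5 rows; each row shifts and turns the pose as measured when the row begins, along the tool's axes as they then stand; what a row does not reach is not made up. A row lasts 1/12 s, in which the tool goes at most 41.7 mm and 7.16 degrees, less where a joint would pass 70% of its speed; a pose out of reach is approached as far as the arm can. A call with a gripper value outside its range is refused whole. The fingers move at their own pace and stop on an object; "grip_force" is the grip in N (left out, the last holds). Time passes only in rows, so rows that do not move let the fingers close. It gives the time, the measured TCP pose, the force and the opening at its end, in the units of the state.
- ctrl.get_obs(): the state, without advancing time (a new reading comes with each control period).
- vision.camera(name): name is "scene" or "top" or "wrist"; returns (picture, depth): 420x560x3 uint8, red, green, blue; 420x560 float32, m along the optical axis (not along the pixel's ray), 0 where there is no reading.
- vision.camera_params(name): a dict with "fov_y" (degrees; the focal length in pixels is half the picture's height over the tangent of half this angle, whatever the lens; pixels are square), "cx", "cy" (the principal point, pixels), "origin" and "attitude" of the camera in the world; the wrist camera has in their place "mount" (4x4, takes a point from camera to tool coordinates, whose origin is the TCP and whose axes are the flange's). Camera axes: x right, y up, looking along -z (the intrinsics and any distortion apply to the point x, -y, -z); pixel columns grow to the right and rows downward; lengths in m; the calibration is good to about 2 mm. A picture is of the moment at which its call begins: read the wrist's pose just before it. camera_params takes no time and is no camera call.
- ticket.hand_in(): hands the job in, once; it reports no verdict.
The state is a dict: "time_s": time; "qpos": joint angles; "joint_vel": joint speeds; "tau": joint torques, N m; "ee_pos": TCP position; "eef_rot": TCP orientation; "force": force on the tool from outside, world axes, zero at the start; "moment": the same for the moment, N m; "grip_width": finger opening in m.
Only numpy, scipy, OpenCV 4.12 (cv2) and the standard library are available. Lean on these libraries where they do the work, as an engineer would, in place of code of your own. Each camera call takes 0.05 s, during which the arm holds its last target.

## Task

Run a fingertip along the steel rail on top of the wooden tin rack to count its gaps: touch down over the first gap at the left end (your left as you face the rack), keep touching the rail as you pass over the second gap, and stop over the third, without touching the rail over the fourth. Then push the round food tin that stands in front of the rack across the worktop into that third gap until it is fully home against the back board, never into another gap. Push only: do not pinch or lift the tin, keep it flat on the worktop, leave everything else where it stands, and finish clear of everything.

Things in the scene. Friction and masses are not known exactly. Their poses are not given: they have to be found in the camera images.
- rack: low pale-wood rack, steel rail on top, 424 (y) x 70 (x) x 56 mm high, fixed, no floor: tins slide on the worktop. Origin on the worktop, middle of the back board's front face; x into the board, away from the robot (turned up to 0.12 rad), y to the robot's left. Five dividers 8 mm thick, 34 high, from the board to x -50 mm, at y +208, +104, 0, -104, -208; four 96 mm gaps centred at y +156, +52, -52, -156.
- rail_1: part of the fixed steel rail on the rack's back board: the stretch over the first gap, from the left end. Flat level top, 20 mm wide (rack x 0 to +20 mm), from rack y +212 to +119 mm; origin at the centre of its top face, 56 mm above the worktop; axes as the rack's.
- rail_12: part of the fixed steel rail on the rack's back board: the short stretch over the divider between first and second gap. Flat level top, 20 mm wide (rack x 0 to +20 mm), from rack y +119 to +89 mm; origin at the centre of its top face, 56 mm above the worktop; axes as the rack's.
- rail_2: part of the fixed steel rail on the rack's back board: the stretch over the second gap. Flat level top, 20 mm wide (rack x 0 to +20 mm), from rack y +89 to +15 mm; origin at the centre of its top face, 56 mm above the worktop; axes as the rack's.
- rail_23: part of the fixed steel rail on the rack's back board: the short stretch over the divider between second and third gap. Flat level top, 20 mm wide (rack x 0 to +20 mm), from rack y +15 to -15 mm; origin at the centre of its top face, 56 mm above the worktop; axes as the rack's.
- rail_3: part of the fixed steel rail on the rack's back board: the stretch over the third gap (and the divider after it). Flat level top, 20 mm wide (rack x 0 to +20 mm), from rack y -15 to -119 mm; origin at the centre of its top face, 56 mm above the worktop; axes as the rack's.
- rail_4: part of the fixed steel rail on the rack's back board: the stretch over the fourth gap, to the right end; not to be touched. Flat level top, 20 mm wide (rack x 0 to +20 mm), from rack y -119 to -212 mm; origin at the centre of its top face, 56 mm above the worktop; axes as the rack's.
- tin: the round food tin to be pushed, 86 mm in diameter, 40 mm high, about 0.23 kg, standing flat on the worktop in front of the rack, anywhere along its width, its centre 108 to 125 mm in front of the back board's front face. Origin at the centre of its underside, z up. Home against the back board its origin is at rack x = -43 mm.
- tealight_a: tealight candle in a metal cup, 38 mm across, 15 mm high, standing on the worktop inside the second gap near the back board; leave alone. Origin at the centre of its underside.
- tealight_b: another such tealight, inside the fourth gap; leave alone. Origin at the centre of its underside.
- jam_jar: jam jar with a yellow lid, 71 mm across, 110 mm high, standing behind the rack; leave alone. Origin at the centre of its underside.
Not all that is in view belongs to the job. What is meant by the tin is not blue, pink or red, and is the larger of those in its own colour.

How it is judged:
By the outcome, as a careful person would: the job done as asked, in the order asked, and still so for the second after the job is handed in, with the robot touching nothing.
It also fails if it takes over 67 s, if anything falls off the work surface, if the arm or the gripper's body presses on something with over 40 N, if the wrist force passes 120 N, or if a joint passes its speed limit or range.

## Working session

There is one attempt and no reset: what is moved stays moved. The work goes in short steps, Python scripts to look and compute and a tool call to move; the robot and the scene stay as the last step left them, time stands still between calls to the robot, and variables do not carry over. Pictures are saved under pics/ and viewed, and the job is handed in when it is done.

Besides the shell and the picture viewer there is one more tool, called as name(argument=value, ...) on one line, values as JSON. step_arm: Moves the arm, as the interface text tells. Its arguments: {"type":"object","properties":{"steps":{"type":"array"},"grip_force":{"type":"number"}},"required":["steps"]}

```bash
mkdir -p pics; ls
python3 - <<'E'
from station import ctrl, vision, ticket
import cv2
print(ctrl.get_obs())
for n in ["scene","top","wrist"]:
    p=vision.camera_params(n); print(n,p)
    im,d=vision.camera(n)
    cv2.imwrite(f"pics/{n}0.png",im[:,:,::-1]); 
    import numpy as np; np.save(f"pics/{n}0_d.npy",d)
E
```

```text
pics
{'time_s': 0.0, 'qpos': array([-1.25761139e+00,  3.00493317e-01,  1.52157270e+00, -3.76011261e-06,
        1.32068038e+00, -6.65601753e-02]), 'joint_vel': array([-0.00013212, -0.00055681,  0.00114908, -0.00079595, -0.00058296,
       -0.0007155 ]), 'tau': array([ 3.85137264e-04, -5.31808949e+01, -3.52735305e+01,  7.08678877e-02,
        2.44425447e-02, -1.12758078e-04]), 'ee_pos': array([ 0.2038141 , -0.51056794,  0.20487768]), 'eef_rot': array([-3.14044122e+00, -7.31027110e-05,  3.79746003e-01]), 'force': array([-0.22111571, -0.39522199,  0.07520531]), 'moment': array([-0.00767473, -0.00188827, -0.01382052]), 'grip_width': 0.09435675506221997}
scene {'fov_y': 57.725823152706084, 'cx': 280.01678589840697, 'cy': 213.53838763057686, 'origin': array([ 0.23844694, -0.73709424,  0.62960216]), 'attitude': array([ 0.90557506, -0.01407094, -0.46406745])}
top {'fov_y': 52.25596993476378, 'cx': 277.93646899223495, 'cy': 213.9523475154516, 'origin': array([ 0.46006958, -0.10898079,  0.97852482]), 'attitude': array([ 1.27966637e-01, -9.10137239e-04, -1.55415559e+00])}
wrist {'fov_y': 63.09533097199035, 'cx': 279.8417435346238, 'cy': 209.4545054467613, 'mount': array([[ 2.66325544e-04,  9.62021456e-01,  2.72973711e-01,
         8.01350418e-02],
       [ 9.99999440e-01,  2.33344585e-05, -1.05788079e-03,
        -4.71738347e-04],
       [-1.02407371e-03,  2.72973840e-01, -9.62020911e-01,
        -1.79503536e-01],
       [ 0.00000000e+00,  0.00000000e+00,  0.00000000e+00,
         1.00000000e+00]])}
```

View pics/top0.png

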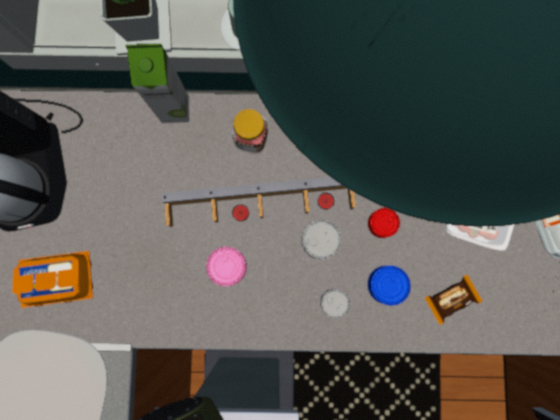

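View pics/scene0.png

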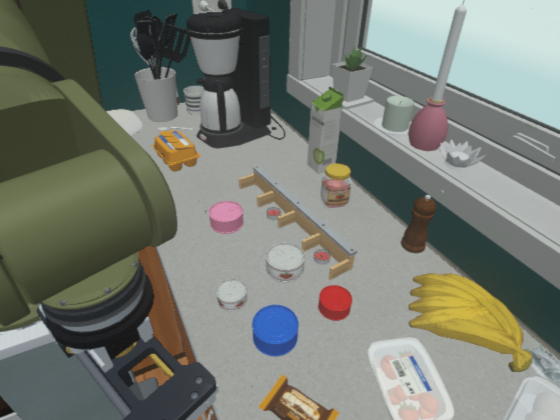

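```bash
cat > h.py <<'E'
import numpy as np, cv2
from scipy.spatial.transform import Rotation as R
from station import ctrl, vision, ticket
def pose(n,obs=None):
    p=vision.camera_params(n)
    f=210/np.tan(np.radians(p['fov_y']/2))
    if n=='wrist':
        T=np.eye(4);T[:3,:3]=R.from_euler('xyz',obs['eef_rot']).as_matrix();T[:3,3]=obs['ee_pos']
        T=T@p['mount']; Rm,o=T[:3,:3],T[:3,3]
    else: Rm,o=R.from_euler('xyz',p['attitude']).as_matrix(),np.array(p['origin'])
    return f,p['cx'],p['cy'],Rm,o
def ray(P,uv,z):
    f,cx,cy,Rm,o=P; uv=np.atleast_2d(uv).astype(float)
    d=np.c_[(uv[:,0]-cx)/f,-(uv[:,1]-cy)/f,-np.ones(len(uv))]@Rm.T
    return o+d*((z-o[2])/d[:,2])[:,None]
def proj(P,X):
    f,cx,cy,Rm,o=P; c=(np.atleast_2d(X)-o)@Rm
    return np.c_[cx+f*c[:,0]/-c[:,2],cy-f*c[:,1]/-c[:,2]]
def depthpts(P,uv,d):
    f,cx,cy,Rm,o=P; uv=np.atleast_2d(uv); dd=np.array([d[int(v),int(u)] for u,v in uv])
    c=np.c_[(uv[:,0]-cx)/f,-(uv[:,1]-cy)/f,-np.ones(len(uv))]*dd[:,None]
    return o+c@Rm.T
E
python3 - <<'E'
from h import *
for n,q in [('top',[(165,198),(258,189),(350,180),(321,240),(227,266),(334,303),(400,100),(384,222),(240,320)]),('scene',[(286,262),(232,294),(255,168),(353,250),(300,330)])]:
    P=pose(n); d=np.load(f'pics/{n}0_d.npy'); print(n,depthpts(P,q,d).round(3).tolist())
im=cv2.imread('pics/top0.png'); cv2.imwrite('pics/crop.png',cv2.resize(im[100:330,140:420],None,fx=2.8,fy=2.6,interpolation=cv2.INTER_CUBIC))
im=cv2.imread('pics/scene0.png'); cv2.imwrite('pics/crop2.png',cv2.resize(im[150:320,190:380],None,fx=4,fy=3.5,interpolation=cv2.INTER_CUBIC))
E
```

```text
top [[0.61, 0.139, 0.056], [0.633, -0.063, 0.056], [0.505, -0.145, 0.768], [0.525, -0.203, 0.038], [0.465, 0.002, 0.036], [0.389, -0.233, 0.028], [0.525, -0.155, 0.821], [0.568, -0.345, 0.027], [0.346, -0.027, -0.002]]
scene [[0.52, -0.222, 0.035], [0.386, -0.245, 0.024], [0.604, 0.137, 0.054], [0.66, -0.27, 0.055], [0.478, -0.364, -0.002]]
```

View pics/crop.png

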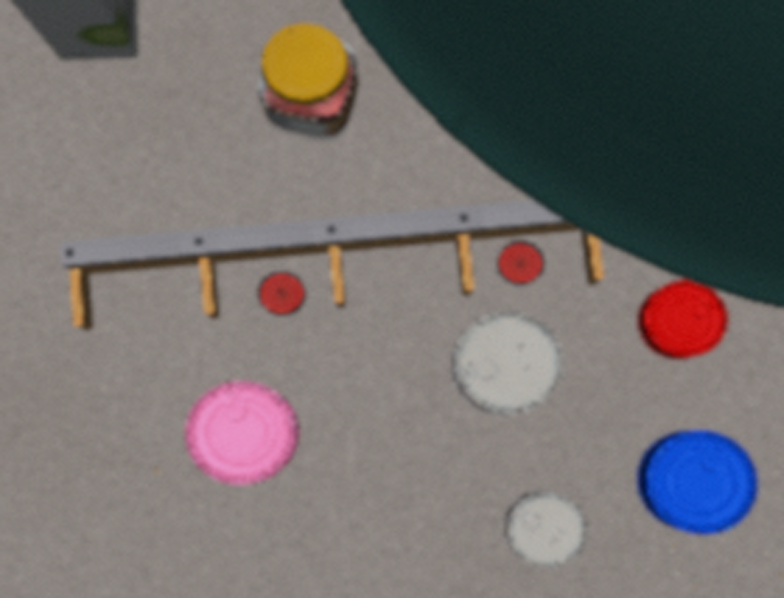

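View pics/wrist0.png

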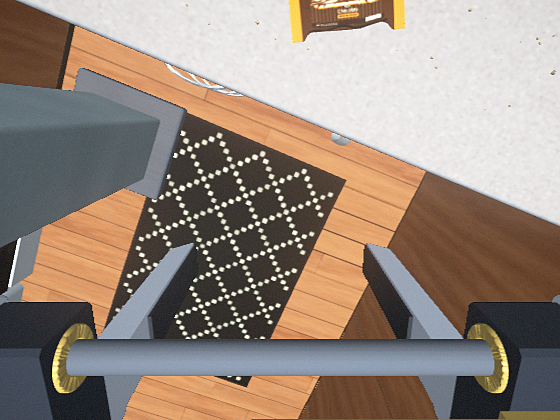

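Run:
```python
from h import *
P=pose('top'); S=pose('scene')
o=np.array([140,100]); s=np.array([2.8,2.6])
tips=np.array([(81,326),(211,315),(340,304),(468,292),(598,281)])/s+o
scr=np.array([(70,253),(198,241),(331,230),(463,217)])/s+o
t=ray(P,tips,.034); print(t.round(4)); print(np.diff(t,axis=0).round(4))
print(ray(P,scr,.056).round(4))
im=cv2.imread('pics/top0.png').astype(int); b,g,r=im[...,0],im[...,1],im[...,2]
m=((b-r)>8)&(b>90)
m[:170]=0;m[215:]=0;m[:,:150]=0;m[:,340:]=0
ys,xs=np.nonzero(m); print(len(xs),xs.min(),xs.max())
cs=np.arange(175,330,5); top=[];bot=[]
for c in cs:
    v=np.nonzero(m[:,c])[0]
    top.append((c,v.min()-.5)); bot.append((c,v.max()+.5))
for e in (top,bot):
    X=ray(P,e,.056); k=np.polyfit(X[:,1],X[:,0],1); print(k,'yaw',-np.arctan(k[0]),np.std(X[:,0]-np.polyval(k,X[:,1])))
L=ys[xs<168]; print('left end',ray(P,[(xs.min()-.5,np.mean(L))],.056))
# tins
for n in ('top','scene'):
    im=cv2.imread(f'pics/{n}0.png'); hsv=cv2.cvtColor(im,cv2.COLOR_BGR2HSV)
    print(n,[hsv[int(v),int(u)].tolist() for u,v in ([(321,240),(334,303),(280,300)] if n=='top' else [(286,258),(232,290),(300,330)])])
```

```text
[[ 0.552   0.1333  0.034 ]
 [ 0.5632  0.0308  0.034 ]
 [ 0.5743 -0.0712  0.034 ]
 [ 0.5864 -0.1727  0.034 ]
 [ 0.5976 -0.2761  0.034 ]]
[[ 0.0112 -0.1025  0.    ]
 [ 0.0112 -0.102   0.    ]
 [ 0.012  -0.1015  0.    ]
 [ 0.0112 -0.1034  0.    ]]
[[ 0.6113  0.1393  0.056 ]
 [ 0.6232  0.0399  0.056 ]
 [ 0.6343 -0.0637  0.056 ]
 [ 0.6472 -0.1668  0.056 ]]
1 335 335Traceback (most recent call last):
  File "<stdin>", line 15, in <module>
    return umr_minimum(a, axis, None, out, keepdims, initial, where)
ValueError: zero-size array to reduction operation minimum which has no identity
```

View pics/crop2.png

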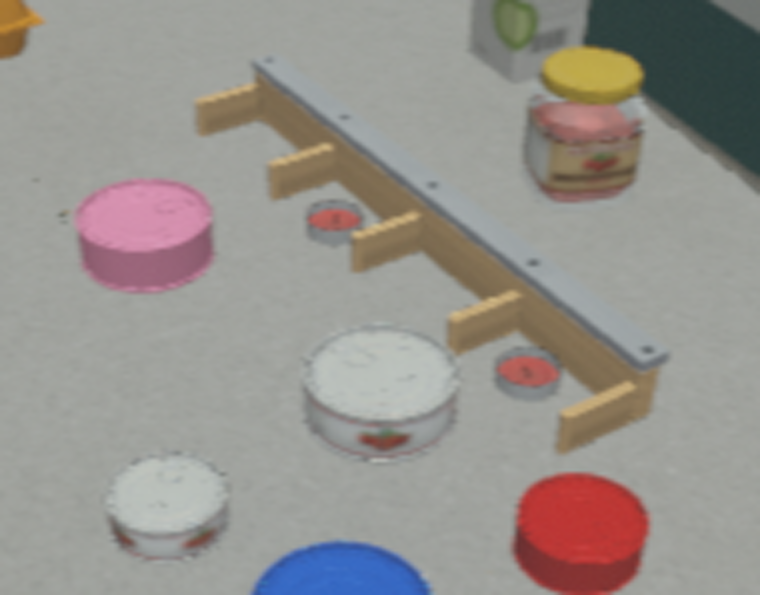

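Run:
```python
from h import *
P=pose('top'); S=pose('scene')
O=np.array([.6245,-.0657]); yaw=.1108
xd=np.array([np.cos(yaw),np.sin(yaw)]); yd=np.array([-xd[1],xd[0]])
rk=lambda X:np.c_[(X[:,:2]-O)@xd,(X[:,:2]-O)@yd].round(4)
o=np.array([140,100]); s=np.array([2.8,2.6]); o2=np.array([190,150]); s2=np.array([4,3.5])
print('tin',ray(P,np.array([508,363])/s+o,.04)[:,:2], rk(ray(P,np.array([508,363])/s+o,.04)))
X=ray(S,np.array([381.5,371])/s2+o2,.04);print('tin scene',X,rk(X))
print('scene screws',rk(ray(S,np.array([(345,117),(432,184),(533,262),(648,350)])/s2+o2,.056)))
print('top screws',rk(ray(P,np.array([(70,253),(198,241),(331,230),(463,217)])/s+o,.056)))
print('scene tips',rk(ray(S,np.array([(199,104),(271,165),(355,238),(450,320),(561,418)])/s2+o2,.034)))
for nm,uv,z in [('red',(683,320),.04),('small',(545,529),.03),('pink',(242,432),.04),('ta',(282,293),.015),('tb',(520,262),.015),('jar',(306,62),.11)]:
    X=ray(P,np.array(uv)/s+o,z); print(nm,X.round(3),rk(X))
f=lambda x,y:(O+x*xd+y*yd).round(4)
print('rail1 +156',f(.01,.156),'rail3',f(.01,-.052),'prepush',f(-.114,-.052),'home',f(-.043,-.052))
```

```text
tin [[ 0.5256777  -0.20415591]] [[-0.1135 -0.1267]]
tin scene [[ 0.52528542 -0.20884897  0.04      ]] [[-0.1144 -0.1313]]
scene screws [[ 0.0097  0.1012]
 [ 0.0096 -0.0016]
 [ 0.0094 -0.1054]
 [ 0.0097 -0.2065]]
top screws [[ 0.0095  0.2052]
 [ 0.0103  0.1051]
 [ 0.01    0.0009]
 [ 0.0114 -0.103 ]]
scene tips [[-0.0506  0.1997]
 [-0.05    0.0993]
 [-0.0505 -0.0054]
 [-0.0508 -0.1074]
 [-0.0521 -0.2113]]
red [[ 0.564 -0.342  0.04 ]] [[-0.0902 -0.2678]]
small [[ 0.388 -0.234  0.03 ]] [[-0.2538 -0.1415]]
pink [[0.464 0.002 0.04 ]] [[-0.1515  0.0853]]
ta [[ 0.586 -0.023  0.015]] [[-0.0341  0.0465]]
tb [[ 0.616 -0.216  0.015]] [[-0.0249 -0.1486]]
jar [[ 0.762 -0.045  0.11 ]] [[0.1388 0.0059]]
rail1 +156 [0.6172 0.0904] rail3 [ 0.6402 -0.1163] prepush [ 0.5169 -0.13  ] home [ 0.5875 -0.1221]
```

Run:
```python
from h import *
P=pose('top'); d=np.load('pics/top0_d.npy')
vs,us=np.nonzero((d>0)&(d<.4)); X=depthpts(P,np.c_[us,vs][::20],d)
print(X.min(0),X.max(0)); print(X[np.argmin(X[:,2])],X[np.argmin(X[:,0])],X[np.argmax(X[:,1])])
```

```text
[ 0.48369726 -0.24813223  0.76268233] [ 0.60282192 -0.08268565  0.86201373]
[ 0.54978386 -0.09770713  0.76268233] [ 0.48369726 -0.20935109  0.76448123] [ 0.60282192 -0.08268565  0.76532063]
```

step_arm(steps=[{"z":-0.02,"az":4,"claw":0},{"z":0,"az":4,"claw":0}])

```text
validation failed for argument at $.st...
```

step_arm(steps=[{"x":0.0,"y":0.0,"z":-0.02,"ax":0.0,"ay":0.0,"az":4.0,"claw":0.0}])

```text
time_s: 0.23
ee_pos: [0.2034, -0.5094, 0.2218]
eef_rot: [-3.135, 0.0, 0.311]
force: [0.2, -0.0, -0.1]
grip_width: 0.0901
```

step_arm(steps=[{"x":0.0,"y":0.0,"z":0.0,"ax":0.0,"ay":0.0,"az":6.0,"claw":0.0},{"x":0.0,"y":0.0,"z":0.0,"ax":0.0,"ay":0.0,"az":6.0,"claw":0.0},{"x":0.02,"y":-0.035,"z":0.0,"ax":0.0,"ay":0.0,"az":0.0,"claw":0.0},{"x":0.02,"y":-0.035,"z":0.0,"ax":0.0,"ay":0.0,"az":0.0,"claw":0.0}])

```text
time_s: 0.57
ee_pos: [0.2354, -0.4387, 0.2233]
eef_rot: [-3.137, 0.002, 0.081]
force: [0.6, 0.1, -0.1]
grip_width: 0.0637
```

step_arm(steps=[{"x":0.025,"y":-0.031,"z":0.0,"ax":0.0,"ay":0.0,"az":-1.5,"claw":0.0},{"x":0.025,"y":-0.031,"z":0.0,"ax":0.0,"ay":0.0,"az":0.0,"claw":0.0},{"x":0.025,"y":-0.031,"z":0.0,"ax":0.0,"ay":0.0,"az":0.0,"claw":0.0},{"x":0.025,"y":-0.031,"z":0.0,"ax":0.0,"ay":0.0,"az":0.0,"claw":0.0},{"x":0.025,"y":-0.031,"z":0.0,"ax":0.0,"ay":0.0,"az":0.0,"claw":0.0}])

```text
time_s: 0.98
ee_pos: [0.3454, -0.2637, 0.2229]
eef_rot: [-3.135, 0.002, 0.103]
force: [1.2, -0.5, 0.4]
grip_width: 0.0308
```

step_arm(steps=[{"x":0.025,"y":-0.031,"z":0.0,"ax":0.0,"ay":0.0,"az":0.0,"claw":0.0},{"x":0.025,"y":-0.031,"z":0.0,"ax":0.0,"ay":0.0,"az":0.0,"claw":0.0},{"x":0.025,"y":-0.031,"z":0.0,"ax":0.0,"ay":0.0,"az":0.0,"claw":0.0},{"x":0.025,"y":-0.031,"z":0.0,"ax":0.0,"ay":0.0,"az":0.0,"claw":0.0},{"x":0.025,"y":-0.031,"z":0.0,"ax":0.0,"ay":0.0,"az":0.0,"claw":0.0}])

```text
time_s: 1.4
ee_pos: [0.4563, -0.0871, 0.2239]
eef_rot: [-3.136, 0.002, 0.102]
force: [1.1, -1.4, 1.2]
grip_width: 0.0008
```

step_arm(steps=[{"x":0.025,"y":-0.031,"z":0.0,"ax":0.0,"ay":0.0,"az":0.0,"claw":0.0},{"x":0.03,"y":-0.031,"z":0.0,"ax":0.0,"ay":0.0,"az":0.0,"claw":0.0},{"x":0.03,"y":-0.028,"z":0.01,"ax":0.0,"ay":0.0,"az":0.0,"claw":0.0},{"x":0.03,"y":-0.028,"z":0.02,"ax":0.0,"ay":0.0,"az":0.0,"claw":0.0},{"x":0.02,"y":-0.022,"z":0.03,"ax":0.0,"ay":0.0,"az":0.0,"claw":0.0}])

```text
time_s: 1.82
ee_pos: [0.5743, 0.0677, 0.1724]
eef_rot: [-3.137, -0.008, 0.105]
force: [0.8, -0.0, 1.0]
grip_width: 0.0007
```

step_arm(steps=[{"x":0.0,"y":0.0,"z":0.02,"ax":-0.3,"ay":0.0,"az":-0.5,"claw":0.0},{"x":0.0,"y":0.0,"z":0.0,"ax":0.0,"ay":0.0,"az":0.0,"claw":0.0}])

```text
time_s: 1.98
ee_pos: [0.5743, 0.0727, 0.1453]
eef_rot: [-3.141, -0.001, 0.119]
force: [-0.9, -1.4, -0.1]
grip_width: 0.0004
```

Run:
```python
from h import *
ob=ctrl.get_obs(); im,d=vision.camera('wrist'); cv2.imwrite('pics/w1.png',im[:,:,::-1]); np.save('pics/w1_d.npy',d)
import pickle; pickle.dump(ob,open('pics/w1.pkl','wb'))
im,d=vision.camera('top'); cv2.imwrite('pics/t1.png',im[:,:,::-1])
print(ob)
```

```text
{'time_s': 1.9833, 'qpos': array([6.24769600e-02, 4.16942561e-01, 1.50690668e+00, 3.70345854e-04,
       1.21694783e+00, 1.51387917e+00]), 'joint_vel': array([ 0.03750135,  0.01661117, -0.06617459,  0.0141282 ,  0.04594987,
        0.03121285]), 'tau': array([ 1.28082722e+00, -5.98549318e+01, -3.61286902e+01, -1.61119584e-03,
       -1.07666843e+00,  8.74577626e-02]), 'ee_pos': array([0.5743411 , 0.0726956 , 0.14531772]), 'eef_rot': array([-3.14129097e+00, -8.14045367e-04,  1.19265808e-01]), 'force': array([-0.8771941 , -1.40127773, -0.11994593]), 'moment': array([ 0.01078314,  0.09037876, -0.07469608]), 'grip_width': 0.00036193811050467335}
```

View pics/w1.png

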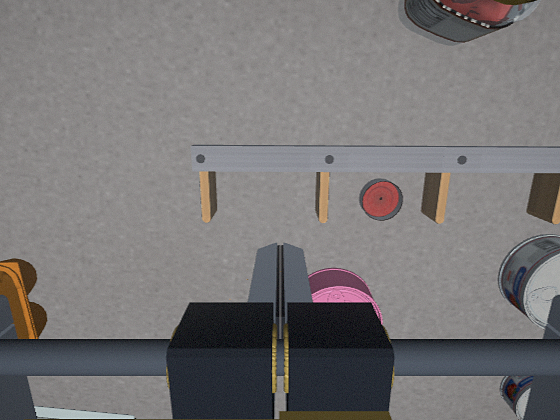

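View pics/t1.png

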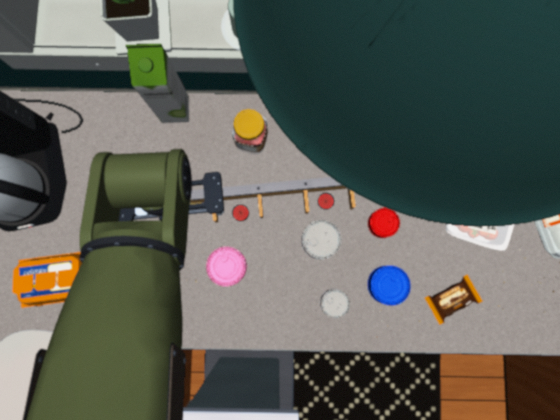

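Run:
```python
from h import *
import pickle; ob=pickle.load(open('pics/w1.pkl','rb')); P=pose('wrist',ob)
O=np.array([.6245,-.0657]); yaw=.1108
xd=np.array([np.cos(yaw),np.sin(yaw)]); yd=np.array([-xd[1],xd[0]])
rk=lambda X:np.c_[(X[:,:2]-O)@xd,(X[:,:2]-O)@yd].round(4)
X=ray(P,[(200.5,159),(329.5,159.5),(462,160)],.056); print(X.round(4),rk(X))
print(rk(ray(P,[(193,146),(193,172),(500,147),(500,172)],.056)))
print(rk(ray(P,[(207,221),(322,221),(440,221)],.034)))
f=lambda x,y:(O+x*xd+y*yd)
d=f(.01,.16)-ob['ee_pos'][:2]; y=ob['eef_rot'][2]
print('goto rail1 tool dx,dy',d@[np.cos(y),np.sin(y)],d@[np.sin(y),-np.cos(y)])
```

```text
[[ 0.6115  0.1402  0.056 ]
 [ 0.6232  0.0397  0.056 ]
 [ 0.6352 -0.0637  0.056 ]] [[0.0099 0.206 ]
 [0.0104 0.1049]
 [0.0109 0.0008]]
[[ 0.0199  0.2113]
 [-0.0004  0.2125]
 [ 0.0212 -0.0272]
 [ 0.0017 -0.0308]]
[[-0.0482  0.2083]
 [-0.0473  0.1057]
 [-0.0464  0.0004]]
goto rail1 tool dx,dy 0.044689981018438144 -0.01652906790320475
```

step_arm(steps=[{"x":0.025,"y":-0.008,"z":0.0,"ax":0.0,"ay":0.0,"az":0.5,"claw":0.0},{"x":0.018,"y":-0.005,"z":0.02,"ax":0.0,"ay":0.0,"az":0.0,"claw":0.0},{"x":0.0,"y":0.0,"z":0.02,"ax":0.0,"ay":0.0,"az":0.0,"claw":0.0},{"x":0.0,"y":0.0,"z":0.015,"ax":0.0,"ay":0.0,"az":0.0,"claw":0.0},{"x":0.0,"y":0.0,"z":0.0,"ax":0.0,"ay":0.0,"az":0.0,"claw":0.0}])

```text
time_s: 2.5
ee_pos: [0.6213, 0.0859, 0.1041]
eef_rot: [-3.141, -0.018, 0.101]
force: [-0.6, -0.3, -0.0]
grip_width: 0.0005
```

step_arm(steps=[{"x":-0.003,"y":-0.007,"z":0.01,"ax":0.0,"ay":-1.0,"az":0.0,"claw":0.0},{"x":0.0,"y":0.0,"z":0.012,"ax":0.0,"ay":0.0,"az":0.0,"claw":0.0},{"x":0.0,"y":0.0,"z":0.006,"ax":0.0,"ay":0.0,"az":0.0,"claw":0.0},{"x":0.0,"y":0.0,"z":0.0,"ax":0.0,"ay":0.0,"az":0.0,"claw":0.0}])

```text
time_s: 2.83
ee_pos: [0.619, 0.0913, 0.0801]
eef_rot: [-3.141, -0.006, 0.098]
force: [-0.6, -0.3, 0.1]
grip_width: 0.0006
```

step_arm(steps=[{"x":-0.001,"y":0.0,"z":0.007,"ax":0.0,"ay":-0.3,"az":-0.5,"claw":0.0},{"x":-0.001,"y":0.0,"z":0.006,"ax":0.0,"ay":0.0,"az":0.0,"claw":0.0},{"x":0.0,"y":0.0,"z":0.004,"ax":0.0,"ay":0.0,"az":0.0,"claw":0.0},{"x":0.0,"y":0.0,"z":0.003,"ax":0.0,"ay":0.0,"az":0.0,"claw":0.0}])

```text
time_s: 3.17
ee_pos: [0.6175, 0.0909, 0.0601]
eef_rot: [-3.141, -0.003, 0.108]
force: [0.3, -0.5, 0.5]
grip_width: 0.0003
```

step_arm(steps=[{"x":0.0,"y":0.0,"z":0.002,"ax":0.0,"ay":0.0,"az":0.0,"claw":0.0},{"x":0.0,"y":0.0,"z":0.002,"ax":0.0,"ay":0.0,"az":0.0,"claw":0.0},{"x":0.0,"y":0.0,"z":0.001,"ax":0.0,"ay":0.0,"az":0.0,"claw":0.0}])

```text
time_s: 3.42
ee_pos: [0.6176, 0.0909, 0.0562]
eef_rot: [-3.141, -0.003, 0.108]
force: [-10.4, -2.2, 18.2]
grip_width: 0.0005
```

step_arm(steps=[{"x":0.0,"y":0.008,"z":0.001,"ax":0.0,"ay":0.0,"az":0.0,"claw":0.0},{"x":0.0,"y":0.008,"z":0.001,"ax":0.0,"ay":0.0,"az":0.0,"claw":0.0},{"x":0.0,"y":0.008,"z":0.001,"ax":0.0,"ay":0.0,"az":0.0,"claw":0.0}])

```text
time_s: 3.67
ee_pos: [0.6217, 0.0695, 0.0563]
eef_rot: [-3.139, -0.009, 0.11]
force: [-0.7, 3.9, 6.8]
grip_width: 0.0002
```

step_arm(steps=[{"x":-0.001,"y":0.008,"z":0.0014,"ax":0.0,"ay":-0.2,"az":0.0,"claw":0.0},{"x":-0.001,"y":0.008,"z":0.0014,"ax":0.0,"ay":-0.1,"az":0.0,"claw":0.0},{"x":-0.001,"y":0.008,"z":0.0014,"ax":0.0,"ay":0.0,"az":0.0,"claw":0.0}])

```text
time_s: 3.92
ee_pos: [0.6243, 0.0474, 0.0563]
eef_rot: [-3.135, -0.013, 0.111]
force: [-0.9, 5.3, 9.7]
grip_width: 0.0002
```

step_arm(steps=[{"x":-0.002,"y":0.009,"z":0.0014,"ax":-0.3,"ay":-0.6,"az":0.0,"claw":0.0},{"x":-0.001,"y":0.009,"z":0.0014,"ax":-0.1,"ay":-0.3,"az":0.0,"claw":0.0},{"x":-0.001,"y":0.009,"z":0.0014,"ax":-0.1,"ay":-0.2,"az":0.0,"claw":0.0}])

```text
time_s: 4.17
ee_pos: [0.6262, 0.0221, 0.0563]
eef_rot: [-3.141, -0.002, 0.112]
force: [-0.2, 7.1, 9.4]
grip_width: 0.0005
```

step_arm(steps=[{"x":-0.001,"y":0.009,"z":0.0014,"ax":-0.2,"ay":-0.2,"az":0.0,"claw":0.0},{"x":-0.001,"y":0.009,"z":0.0014,"ax":-0.2,"ay":-0.2,"az":0.0,"claw":0.0},{"x":-0.001,"y":0.009,"z":0.0014,"ax":-0.2,"ay":-0.2,"az":0.0,"claw":0.0},{"x":-0.001,"y":0.009,"z":0.0014,"ax":-0.2,"ay":-0.2,"az":0.0,"claw":0.0}])

```text
time_s: 4.5
ee_pos: [0.63, -0.0114, 0.0563]
eef_rot: [3.132, 0.0, 0.113]
force: [-0.9, 6.3, 9.1]
grip_width: 0.0002
```

step_arm(steps=[{"x":-0.001,"y":0.009,"z":0.0014,"ax":-0.2,"ay":-0.2,"az":0.0,"claw":0.0},{"x":-0.001,"y":0.009,"z":0.0014,"ax":-0.2,"ay":-0.2,"az":0.0,"claw":0.0},{"x":-0.001,"y":0.009,"z":0.0014,"ax":-0.2,"ay":-0.2,"az":0.0,"claw":0.0}])

```text
time_s: 4.75
ee_pos: [0.6328, -0.0369, 0.0563]
eef_rot: [3.124, 0.003, 0.114]
force: [0.0, 6.3, 7.9]
grip_width: 0.0006
```

step_arm(steps=[{"x":-0.001,"y":0.009,"z":0.0014,"ax":0.2,"ay":0.0,"az":0.0,"claw":0.0},{"x":-0.001,"y":0.009,"z":0.0014,"ax":0.2,"ay":-0.1,"az":0.1,"claw":0.0},{"x":-0.001,"y":0.009,"z":0.0014,"ax":0.1,"ay":-0.1,"az":0.1,"claw":0.0},{"x":-0.001,"y":0.009,"z":0.0014,"ax":0.0,"ay":-0.1,"az":0.0,"claw":0.0}])

```text
time_s: 5.08
ee_pos: [0.6365, -0.0705, 0.0563]
eef_rot: [3.137, -0.002, 0.112]
force: [-0.1, 7.4, 9.1]
grip_width: 0.0008
```

step_arm(steps=[{"x":-0.001,"y":0.009,"z":0.0014,"ax":0.0,"ay":-0.1,"az":0.0,"claw":0.0},{"x":-0.001,"y":0.009,"z":0.0014,"ax":0.0,"ay":-0.1,"az":0.0,"claw":0.0}])

```text
time_s: 5.25
ee_pos: [0.6384, -0.0874, 0.0563]
eef_rot: [3.139, -0.004, 0.113]
force: [-0.4, 6.4, 9.4]
grip_width: 0.001
```

step_arm(steps=[{"x":-0.001,"y":0.009,"z":0.0014,"ax":0.0,"ay":-0.1,"az":0.0,"claw":0.0},{"x":-0.001,"y":0.009,"z":0.0014,"ax":0.0,"ay":-0.1,"az":0.0,"claw":0.0},{"x":0.0,"y":0.007,"z":0.0014,"ax":0.0,"ay":0.0,"az":0.0,"claw":0.0},{"x":0.0,"y":0.002,"z":0.0012,"ax":0.0,"ay":0.0,"az":0.0,"claw":0.0},{"x":0.0,"y":0.0,"z":0.001,"ax":0.0,"ay":0.0,"az":0.0,"claw":0.0}])

```text
time_s: 5.67
ee_pos: [0.643, -0.1133, 0.0563]
eef_rot: [-3.141, -0.011, 0.113]
force: [-8.0, 2.0, 9.2]
grip_width: 0.0005
```

step_arm(steps=[{"x":0.0,"y":0.0,"z":-0.01,"ax":0.0,"ay":0.0,"az":0.0,"claw":0.0},{"x":0.0,"y":0.0,"z":-0.03,"ax":0.0,"ay":0.0,"az":0.0,"claw":0.0},{"x":0.0,"y":0.0,"z":-0.04,"ax":0.0,"ay":-0.3,"az":0.0,"claw":0.0},{"x":0.0,"y":0.0,"z":-0.04,"ax":0.0,"ay":0.0,"az":0.0,"claw":0.0},{"x":0.0,"y":0.0,"z":-0.03,"ax":0.0,"ay":0.0,"az":0.0,"claw":0.0}])

```text
time_s: 6.08
ee_pos: [0.639, -0.113, 0.2063]
eef_rot: [-3.137, 0.007, 0.113]
force: [0.9, -0.2, 0.9]
grip_width: 0.0008
```

step_arm(steps=[{"x":-0.03,"y":0.03,"z":0.0,"ax":0.0,"ay":0.0,"az":0.0,"claw":0.055},{"x":-0.03,"y":0.03,"z":0.0,"ax":0.0,"ay":0.0,"az":0.0,"claw":0.055},{"x":-0.03,"y":0.03,"z":0.0,"ax":0.0,"ay":0.0,"az":0.0,"claw":0.055},{"x":-0.03,"y":0.03,"z":0.0,"ax":0.0,"ay":0.0,"az":0.0,"claw":0.055},{"x":-0.02,"y":0.03,"z":0.0,"ax":0.0,"ay":0.0,"az":0.0,"claw":0.055}])

```text
time_s: 6.5
ee_pos: [0.5203, -0.2757, 0.2192]
eef_rot: [3.138, -0.011, 0.124]
force: [0.3, -1.3, 0.7]
grip_width: 0.0302
```

step_arm(steps=[{"x":0.0,"y":0.0,"z":0.0,"ax":0.0,"ay":0.0,"az":-7.0,"claw":0.055},{"x":0.0,"y":0.0,"z":0.0,"ax":0.0,"ay":0.0,"az":-7.0,"claw":0.055},{"x":0.0,"y":0.0,"z":0.0,"ax":0.0,"ay":0.0,"az":-7.0,"claw":0.055},{"x":0.0,"y":0.0,"z":0.0,"ax":0.0,"ay":0.0,"az":-7.0,"claw":0.055},{"x":0.0,"y":0.0,"z":0.0,"ax":0.0,"ay":0.0,"az":-7.0,"claw":0.055}])

```text
time_s: 6.92
ee_pos: [0.5156, -0.2837, 0.2238]
eef_rot: [3.126, -0.006, 0.743]
force: [-0.5, 0.0, -0.8]
grip_width: 0.0551
```

step_arm(steps=[{"x":0.0,"y":0.0,"z":0.0,"ax":0.0,"ay":0.0,"az":-7.0,"claw":0.055},{"x":0.0,"y":0.0,"z":0.0,"ax":0.0,"ay":0.0,"az":-7.0,"claw":0.055},{"x":0.0,"y":0.0,"z":0.0,"ax":0.0,"ay":0.0,"az":-7.0,"claw":0.055},{"x":0.0,"y":0.0,"z":0.0,"ax":0.0,"ay":0.0,"az":-7.0,"claw":0.055},{"x":0.0,"y":0.0,"z":0.0,"ax":0.0,"ay":0.0,"az":-7.0,"claw":0.055}])

```text
time_s: 7.33
ee_pos: [0.5156, -0.2841, 0.2276]
eef_rot: [3.122, 0.006, 1.368]
force: [0.3, 0.1, 0.8]
grip_width: 0.0553
```

step_arm(steps=[{"x":0.0,"y":0.0,"z":0.0,"ax":0.4,"ay":0.0,"az":-6.5,"claw":0.055},{"x":0.0,"y":0.0,"z":0.0,"ax":0.4,"ay":0.0,"az":-6.5,"claw":0.055},{"x":0.0,"y":0.0,"z":0.0,"ax":0.3,"ay":0.0,"az":-4.5,"claw":0.055},{"x":0.0,"y":0.0,"z":0.0,"ax":0.0,"ay":0.0,"az":0.0,"claw":0.055}])

```text
time_s: 7.67
ee_pos: [0.5157, -0.2841, 0.2306]
eef_rot: [-3.142, 0.011, 1.696]
force: [0.3, -1.3, -0.1]
grip_width: 0.0551
```

Run:
```python
from h import *
ob=ctrl.get_obs(); im,d=vision.camera('wrist'); cv2.imwrite('pics/w2.png',im[:,:,::-1]); np.save('pics/w2_d.npy',d)
import pickle; pickle.dump(ob,open('pics/w2.pkl','wb'))
print(ob['ee_pos'],ob['eef_rot'],ob['qpos'],ob['force'])
```

```text
[ 0.51572429 -0.28412869  0.23062003] [-3.14153768  0.01065283  1.69601133] [-0.56194907  0.36613811  1.37471239 -0.00840087  1.39403301 -0.68571427] [ 0.30961342 -1.25346061 -0.07411385]
```

View pics/w2.png

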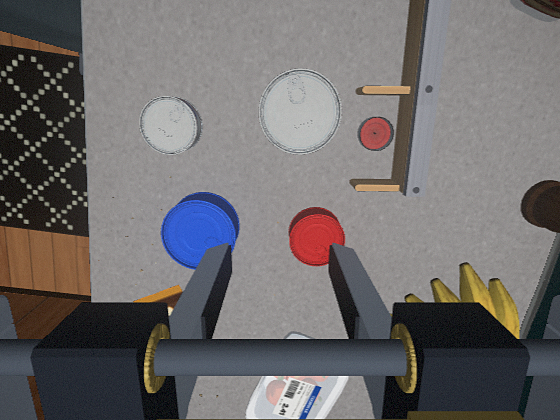

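```bash
cat >> h.py <<'E'
O=np.array([.6247,-.0657]); yaw=.108
xd=np.array([np.cos(yaw),np.sin(yaw)]); yd=np.array([-xd[1],xd[0]])
rk=lambda X:np.c_[(np.atleast_2d(X)[:,:2]-O)@xd,(np.atleast_2d(X)[:,:2]-O)@yd].round(4)
def go(ob,rx,ry):
    d=O+rx*xd+ry*yd-ob['ee_pos'][:2]; y=ob['eef_rot'][2]
    return (d@[np.cos(y),np.sin(y)]).round(4),(d@[np.sin(y),-np.cos(y)]).round(4)
E
python3 - <<'E'
from h import *
import pickle; ob=pickle.load(open('pics/w2.pkl','rb')); P=pose('wrist',ob)
print('screws',rk(ray(P,[(429,89),(416,190)],.056)))
print('tin',rk(ray(P,[(301,110.5),(260,110),(341,110),(301,69),(301,152)],.04)))
print('red',rk(ray(P,[(316.5,238),(316.5,208),(289,238),(344,238)],.035)))
print('tips',rk(ray(P,[(357,91),(352,188)],.034)))
print('tcp',rk(ob['ee_pos']))
print(go(ob,-.114,-.190))
E
```

```text
screws [[ 0.0124 -0.1029]
 [ 0.0129 -0.204 ]]
tin [[-0.1108 -0.1253]
 [-0.1533 -0.1256]
 [-0.0694 -0.1241]
 [-0.1122 -0.0853]
 [-0.1093 -0.1681]]
red [[-0.0874 -0.2683]
 [-0.0891 -0.2318]
 [-0.1195 -0.2689]
 [-0.0552 -0.2677]]
tips [[-0.053  -0.1049]
 [-0.0503 -0.208 ]]
tcp [[-0.1319 -0.2054]]
(np.float64(0.0151), np.float64(0.0181))
```

step_arm(steps=[{"x":0.012,"y":0.019,"z":0.0,"ax":0.0,"ay":0.6,"az":1.0,"claw":0.055},{"x":0.0,"y":0.0,"z":0.02,"ax":0.0,"ay":0.0,"az":0.0,"claw":0.055},{"x":0.0,"y":0.0,"z":0.03,"ax":0.0,"ay":0.0,"az":0.0,"claw":0.055},{"x":0.0,"y":0.0,"z":0.03,"ax":0.0,"ay":0.0,"az":0.0,"claw":0.055},{"x":0.0,"y":0.0,"z":0.02,"ax":0.0,"ay":0.0,"az":0.0,"claw":0.055}])

```text
time_s: 8.13
ee_pos: [0.5367, -0.2708, 0.1348]
eef_rot: [3.129, 0.007, 1.654]
force: [0.1, 0.1, -0.3]
grip_width: 0.0549
```

step_arm(steps=[{"x":0.0,"y":0.0,"z":0.0,"ax":0.0,"ay":0.0,"az":0.0,"claw":0.055}])

```text
time_s: 8.22
ee_pos: [0.5354, -0.27, 0.1312]
eef_rot: [3.134, 0.004, 1.651]
force: [-0.4, 0.3, -0.3]
grip_width: 0.055
```

Run:
```python
from h import *
ob=ctrl.get_obs(); print(rk(ob['ee_pos']),ob['ee_pos'],ob['eef_rot'],go(ob,-.1135,-.193))
```

```text
[[-0.1108 -0.1935]] [ 0.53538989 -0.26997504  0.13122807] [3.13355966 0.00431558 1.65106845] (np.float64(0.0004), np.float64(-0.0027))
```

step_arm(steps=[{"x":0.0,"y":-0.002,"z":0.02,"ax":0.3,"ay":0.0,"az":-1.5,"claw":0.055},{"x":0.0,"y":0.0,"z":0.025,"ax":0.0,"ay":0.0,"az":0.0,"claw":0.055},{"x":0.0,"y":0.0,"z":0.02,"ax":0.0,"ay":0.0,"az":0.0,"claw":0.055},{"x":0.0,"y":0.0,"z":0.01,"ax":0.0,"ay":0.0,"az":0.0,"claw":0.055},{"x":0.0,"y":0.0,"z":0.0,"ax":0.0,"ay":0.0,"az":0.0,"claw":0.055}])

```text
time_s: 8.63
ee_pos: [0.5359, -0.2718, 0.0598]
eef_rot: [3.133, 0.008, 1.666]
force: [-0.1, 0.2, 0.1]
grip_width: 0.0548
```

Run:
```python
from h import *
ob=ctrl.get_obs(); print(rk(ob['ee_pos']),ob['ee_pos'],ob['eef_rot'],go(ob,-.1135,-.193))
```

```text
[[-0.1105 -0.1954]] [ 0.53588053 -0.27182856  0.05982301] [3.13342012 0.00815377 1.66606188] (np.float64(0.0023), np.float64(-0.003))
```

step_arm(steps=[{"x":0.002,"y":-0.004,"z":0.01,"ax":0.4,"ay":0.4,"az":-0.8,"claw":0.055},{"x":0.0,"y":0.0,"z":0.02,"ax":0.0,"ay":0.0,"az":0.0,"claw":0.055},{"x":0.0,"y":0.0,"z":0.012,"ax":0.0,"ay":0.0,"az":0.0,"claw":0.055},{"x":0.0,"y":0.0,"z":0.003,"ax":0.0,"ay":0.0,"az":0.0,"claw":0.055},{"x":0.0,"y":0.0,"z":0.0,"ax":0.0,"ay":0.0,"az":0.0,"claw":0.055}])

```text
time_s: 9.05
ee_pos: [0.5338, -0.2718, 0.0184]
eef_rot: [3.135, 0.004, 1.679]
force: [-0.5, 0.7, -0.1]
grip_width: 0.0551
```

Run:
```python
from h import *
ob=ctrl.get_obs(); print(rk(ob['ee_pos']),ob['ee_pos'],ob['eef_rot'],go(ob,-.1135,-.087))
```

```text
[[-0.1126 -0.1951]] [ 0.53382065 -0.2717697   0.01840741] [3.13548041 0.00446008 1.67939371] (np.float64(0.1081), np.float64(-0.0009))
```

step_arm(steps=[{"x":0.012,"y":0.0,"z":0.006,"ax":0.3,"ay":0.2,"az":0.0,"claw":0.055},{"x":0.01,"y":0.0,"z":0.0,"ax":0.0,"ay":0.0,"az":0.0,"claw":0.055},{"x":0.008,"y":0.0,"z":0.0,"ax":0.0,"ay":0.0,"az":0.0,"claw":0.055},{"x":0.008,"y":0.0,"z":0.0,"ax":0.0,"ay":0.0,"az":0.0,"claw":0.055},{"x":0.008,"y":0.0,"z":0.0,"ax":0.0,"ay":0.0,"az":0.0,"claw":0.055}])

```text
time_s: 9.47
ee_pos: [0.5295, -0.2232, 0.0145]
eef_rot: [3.138, 0.003, 1.678]
force: [0.5, -1.6, -1.2]
grip_width: 0.0549
```

```bash
cat > look.py <<'E'
import sys,pickle
from h import *
n=sys.argv[1]
ob=ctrl.get_obs(); print(rk(ob['ee_pos']),ob['ee_pos'],ob['eef_rot'],ob['force'],go(ob,-.1135,-.093))
im,d=vision.camera('wrist'); cv2.imwrite(f'pics/{n}.png',im[:,:,::-1]); pickle.dump(ob,open(f'pics/{n}.pkl','wb'))
E
python3 look.py w3
```

```text
[[-0.1116 -0.1464]] [ 0.52948944 -0.22324585  0.0145484 ] [3.13830677e+00 3.09276243e-03 1.67840785e+00] [ 0.49753347 -1.6190539  -1.2346582 ] (np.float64(0.0534), np.float64(-0.0019))
```

View pics/w3.png

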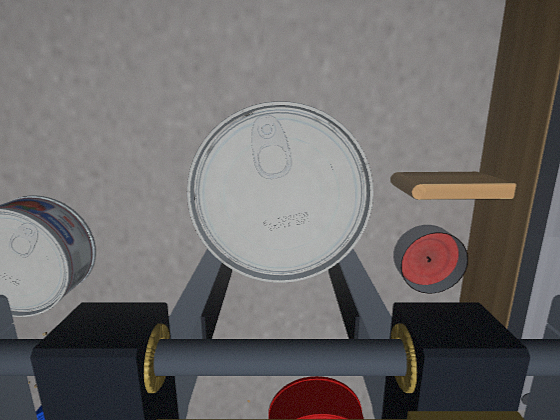

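step_arm(steps=[{"x":0.008,"y":-0.001,"z":0.002,"ax":0.0,"ay":0.0,"az":0.0,"claw":0.055},{"x":0.008,"y":-0.001,"z":0.0,"ax":0.0,"ay":0.0,"az":0.0,"claw":0.055},{"x":0.008,"y":-0.001,"z":0.0,"ax":0.0,"ay":0.0,"az":0.0,"claw":0.055},{"x":0.008,"y":0.0,"z":0.0,"ax":0.0,"ay":0.0,"az":0.0,"claw":0.055},{"x":0.006,"y":0.0,"z":0.0,"ax":0.0,"ay":0.0,"az":0.0,"claw":0.055}])

```text
time_s: 9.93
ee_pos: [0.5225, -0.1819, 0.0137]
eef_rot: [3.136, 0.005, 1.68]
force: [-0.3, -2.1, -0.8]
grip_width: 0.0551
```

```bash
python3 - <<'E'
from h import *
import pickle; P=pose('wrist',pickle.load(open('pics/w3.pkl','rb')))
print('tin w3',rk(ray(P,[(280.5,192),(188,192),(373,192),(280,101),(280,283)],.04)))
print('tip3 w3',rk(ray(P,[(393,177),(412,196)],.034)))
E
python3 look.py w4
```

```text
tin w3 [[-0.1109 -0.1016]
 [-0.1535 -0.1016]
 [-0.0682 -0.1016]
 [-0.1111 -0.0616]
 [-0.1111 -0.1482]]
tip3 w3 [[-0.0576 -0.0958]
 [-0.0476 -0.105 ]]
[[-0.1141 -0.1045]] [ 0.52251193 -0.18185564  0.01367876] [3.13595071 0.00495924 1.67953887] [-0.25040573 -2.08084413 -0.81995689] (np.float64(0.0115), np.float64(0.0006))
```

View pics/w4.png

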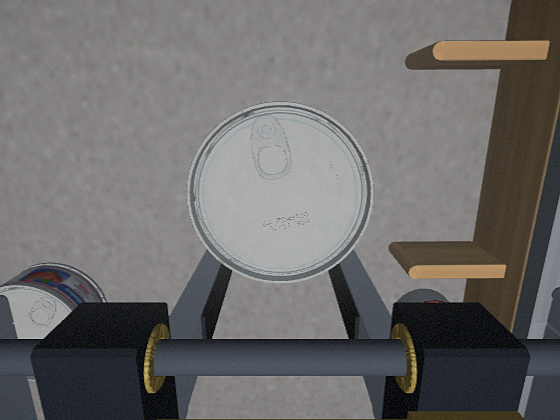

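Run:
```python
from h import *
import pickle; P=pose('wrist',pickle.load(open('pics/w4.pkl','rb')))
X=rk(ray(P,[(280.5,192),(187,192),(374,192),(280,101),(280,283)],.04));print('tin',X, (X[3]+X[4])/2)
print('tips',rk(ray(P,[(440,51),(540,49),(412,271),(500,271)],.034)))
```

```text
tin [[-0.1135 -0.0594]
 [-0.1563 -0.0594]
 [-0.0706 -0.0594]
 [-0.1138 -0.0197]
 [-0.1137 -0.1057]] [-0.11375 -0.0627 ]
tips [[-0.0454  0.0009]
 [-0.0027  0.0018]
 [-0.0462 -0.1023]
 [-0.001  -0.1024]]
```

step_arm(steps=[{"x":0.006,"y":0.0,"z":0.001,"ax":0.0,"ay":0.0,"az":0.0,"claw":0.055},{"x":0.004,"y":0.0,"z":0.0,"ax":0.0,"ay":0.0,"az":0.0,"claw":0.055},{"x":0.001,"y":0.0,"z":0.0,"ax":0.0,"ay":0.0,"az":0.0,"claw":0.055}])

```text
time_s: 10.23
ee_pos: [0.5217, -0.1694, 0.0131]
eef_rot: [3.135, 0.006, 1.68]
force: [-0.4, -1.4, 0.8]
grip_width: 0.0548
```

```bash
python3 look.py w5
```

```text
[[-0.1135 -0.092 ]] [ 0.52173284 -0.16939623  0.01314315] [3.13482294 0.00596388 1.68046983] [-0.38463743 -1.36350292  0.81654912] (np.float64(-0.001), np.float64(0.0))
```

View pics/w5.png

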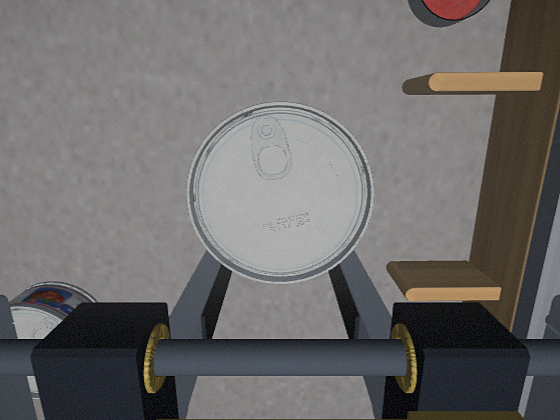

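step_arm(steps=[{"x":-0.01,"y":0.0,"z":0.0,"ax":0.0,"ay":0.0,"az":0.0,"claw":0.055},{"x":-0.015,"y":0.0,"z":0.0,"ax":0.0,"ay":0.0,"az":0.0,"claw":0.055},{"x":0.0,"y":0.0,"z":-0.02,"ax":0.0,"ay":0.0,"az":0.0,"claw":0.055},{"x":0.0,"y":0.0,"z":-0.04,"ax":0.0,"ay":0.0,"az":0.0,"claw":0.055},{"x":0.0,"y":0.0,"z":-0.04,"ax":0.0,"ay":0.0,"az":0.0,"claw":0.055}])

```text
time_s: 10.7
ee_pos: [0.5202, -0.1976, 0.1077]
eef_rot: [-3.134, -0.003, 1.679]
force: [1.1, 0.2, 1.9]
grip_width: 0.055
```

step_arm(steps=[{"x":0.0,"y":0.0,"z":-0.04,"ax":0.0,"ay":0.0,"az":0.0,"claw":0.055},{"x":0.0,"y":-0.03,"z":-0.02,"ax":0.0,"ay":0.0,"az":0.0,"claw":0.055},{"x":0.02,"y":-0.03,"z":0.0,"ax":0.0,"ay":0.0,"az":0.0,"claw":0.055},{"x":0.02,"y":-0.02,"z":0.0,"ax":0.0,"ay":0.0,"az":0.0,"claw":0.055},{"x":0.0,"y":0.0,"z":0.0,"ax":0.0,"ay":0.0,"az":7.0,"claw":0.055}])

```text
time_s: 11.12
ee_pos: [0.4362, -0.1741, 0.1795]
eef_rot: [3.138, 0.003, 1.554]
force: [0.2, -0.2, 0.6]
grip_width: 0.055
```

step_arm(steps=[{"x":0.0,"y":0.0,"z":0.0,"ax":0.0,"ay":0.0,"az":7.0,"claw":0.055},{"x":0.0,"y":0.0,"z":0.0,"ax":0.0,"ay":0.0,"az":7.0,"claw":0.055},{"x":0.0,"y":0.0,"z":0.0,"ax":0.0,"ay":0.0,"az":7.0,"claw":0.055},{"x":0.0,"y":0.0,"z":0.0,"ax":0.0,"ay":0.0,"az":7.0,"claw":0.055},{"x":0.0,"y":0.0,"z":0.0,"ax":0.0,"ay":0.0,"az":7.0,"claw":0.055}])

```text
time_s: 11.53
ee_pos: [0.4352, -0.18, 0.182]
eef_rot: [3.134, -0.001, 0.925]
force: [0.3, -0.4, -0.2]
grip_width: 0.0552
```

step_arm(steps=[{"x":0.0,"y":0.0,"z":0.0,"ax":0.0,"ay":0.0,"az":7.0,"claw":0.055},{"x":0.0,"y":0.0,"z":0.0,"ax":0.0,"ay":0.0,"az":7.0,"claw":0.055},{"x":0.0,"y":0.0,"z":0.0,"ax":0.0,"ay":0.0,"az":7.0,"claw":0.055},{"x":0.0,"y":0.0,"z":0.0,"ax":0.0,"ay":0.0,"az":7.0,"claw":0.055},{"x":0.0,"y":0.0,"z":0.0,"ax":0.0,"ay":0.0,"az":7.0,"claw":0.055}])

```text
time_s: 11.95
ee_pos: [0.4352, -0.1866, 0.1828]
eef_rot: [3.137, -0.005, 0.3]
force: [0.6, 0.0, -0.4]
grip_width: 0.055
```

```bash
python3 look.py w6
```

```text
[[-0.2014 -0.0998]] [ 0.43519084 -0.18664876  0.18278039] [ 3.13711802 -0.00505335  0.29999764] [ 0.57507223  0.03501631 -0.39411309] (np.float64(0.0876), np.float64(0.0101))
```

View pics/w6.png

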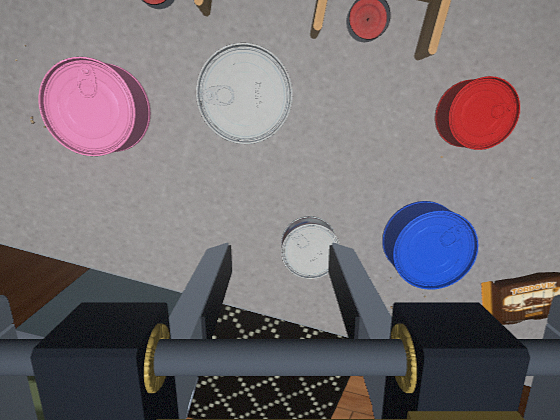

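step_arm(steps=[{"x":0.0,"y":0.0,"z":0.0,"ax":0.2,"ay":-0.2,"az":6.0,"claw":0.055},{"x":0.0,"y":0.0,"z":0.0,"ax":0.0,"ay":0.0,"az":5.0,"claw":0.055},{"x":0.008,"y":-0.02,"z":0.0,"ax":0.0,"ay":0.0,"az":0.0,"claw":0.055},{"x":0.008,"y":-0.02,"z":0.0,"ax":0.0,"ay":0.0,"az":0.0,"claw":0.055},{"x":0.0,"y":0.0,"z":0.0,"ax":0.0,"ay":0.0,"az":0.0,"claw":0.055}])

```text
time_s: 12.42
ee_pos: [0.4476, -0.1501, 0.1832]
eef_rot: [-3.141, -0.001, 0.095]
force: [1.0, 0.2, 0.6]
grip_width: 0.055
```

```bash
sed -i 's/go(ob,-.1135,-.093)/go(ob,-.178,-.0505)/' look.py; python3 look.py w7
```

```text
[[-0.1852 -0.0648]] [ 0.44756965 -0.15011463  0.18319205] [-3.14118546e+00 -1.34184054e-03  9.53529385e-02] [1.0048214  0.17404195 0.63467025] (np.float64(0.007), np.float64(-0.0144))
```

View pics/w7.png

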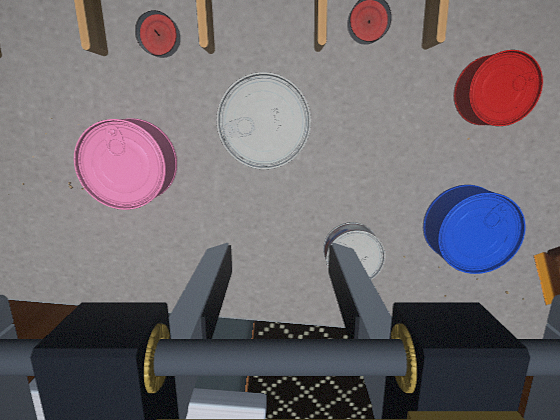

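Run:
```python
from h import *
import pickle; P=pose('wrist',pickle.load(open('pics/w7.pkl','rb')))
X=rk(ray(P,[(217,121),(310,121),(264,72),(264,168)],.04));print('tin',X,(X[0]+X[1])/2,(X[2]+X[3])/2)
print('tips',rk(ray(P,[(90,48),(206,46),(320,44),(436,42)],.034)))
print('small',rk(ray(P,[(333,250),(384,250),(358,226),(358,279)],.03)),'pink',rk(ray(P,[(166,164)],.04)))
```

```text
tin [[-0.1118 -0.008 ]
 [-0.1128 -0.093 ]
 [-0.0705 -0.052 ]
 [-0.1555 -0.0498]] [-0.1123 -0.0505] [-0.113  -0.0509]
tips [[-0.0483  0.1011]
 [-0.0479 -0.0012]
 [-0.0475 -0.1015]
 [-0.0472 -0.2033]]
small [[-0.2441 -0.1194]
 [-0.2447 -0.1727]
 [-0.2179 -0.1442]
 [-0.2778 -0.1472]] pink [[-0.1505  0.0426]]
```

step_arm(steps=[{"x":0.004,"y":-0.014,"z":0.0,"ax":0.0,"ay":0.0,"az":-0.7,"claw":0.055},{"x":0.0,"y":0.0,"z":0.02,"ax":0.0,"ay":0.0,"az":0.0,"claw":0.055},{"x":0.0,"y":0.0,"z":0.03,"ax":0.0,"ay":0.0,"az":0.0,"claw":0.055},{"x":0.0,"y":0.0,"z":0.03,"ax":0.0,"ay":0.0,"az":0.0,"claw":0.055},{"x":0.0,"y":0.0,"z":0.01,"ax":0.0,"ay":0.0,"az":0.0,"claw":0.055}])

```text
time_s: 12.88
ee_pos: [0.4521, -0.1427, 0.0937]
eef_rot: [3.137, -0.008, 0.119]
force: [1.0, -0.3, -0.7]
grip_width: 0.0553
```

Run:
```python
from h import *
ob=ctrl.get_obs(); print(rk(ob['ee_pos']),ob['ee_pos'],ob['eef_rot'],go(ob,-.178,-.051))
```

```text
[[-0.1799 -0.0579]] [ 0.45213291 -0.14267263  0.0936655 ] [ 3.13729441 -0.00821255  0.11871355] (np.float64(0.0019), np.float64(-0.0069))
```

step_arm(steps=[{"x":0.0,"y":-0.007,"z":0.015,"ax":0.2,"ay":-0.4,"az":0.5,"claw":0.055},{"x":0.0,"y":0.0,"z":0.025,"ax":0.0,"ay":0.0,"az":0.0,"claw":0.055},{"x":0.0,"y":0.0,"z":0.02,"ax":0.0,"ay":0.0,"az":0.0,"claw":0.055},{"x":0.0,"y":0.0,"z":0.01,"ax":0.0,"ay":0.0,"az":0.0,"claw":0.055},{"x":0.0,"y":0.0,"z":0.0,"ax":0.0,"ay":0.0,"az":0.0,"claw":0.055}])

```text
time_s: 13.3
ee_pos: [0.4498, -0.1415, 0.0181]
eef_rot: [-3.141, 0.002, 0.118]
force: [0.2, -0.2, 0.3]
grip_width: 0.0551
```

Run:
```python
from h import *
ob=ctrl.get_obs(); print(rk(ob['ee_pos']),ob['ee_pos'],ob['eef_rot'],go(ob,-.178,-.051))
```

```text
[[-0.182  -0.0565]] [ 0.44983366 -0.14153373  0.0180642 ] [-3.14094337e+00  2.20178346e-03  1.17640646e-01] (np.float64(0.0041), np.float64(-0.0055))
```

step_arm(steps=[{"x":0.005,"y":-0.0055,"z":0.004,"ax":0.0,"ay":0.0,"az":0.5,"claw":0.055},{"x":0.008,"y":0.0,"z":0.0,"ax":0.0,"ay":0.0,"az":0.0,"claw":0.055},{"x":0.0,"y":0.0,"z":0.0,"ax":0.0,"ay":0.0,"az":0.0,"claw":0.055}])

```text
time_s: 13.55
ee_pos: [0.4635, -0.1363, 0.0147]
eef_rot: [-3.141, 0.002, 0.109]
force: [-0.0, -0.0, -0.4]
grip_width: 0.055
```

Run:
```python
from h import *
ob=ctrl.get_obs(); print(rk(ob['ee_pos']),ob['ee_pos'],ob['eef_rot'],go(ob,-.085,-.051))
```

```text
[[-0.1678 -0.0529]] [ 0.4635299  -0.1363375   0.01473329] [-3.14129696e+00  1.63181925e-03  1.08758259e-01] (np.float64(0.0828), np.float64(-0.0018))
```

Now push in, checking midway.

step_arm(steps=[{"x":0.008,"y":-0.0015,"z":0.002,"ax":0.0,"ay":0.0,"az":0.0,"claw":0.055},{"x":0.008,"y":0.0,"z":0.0,"ax":0.0,"ay":0.0,"az":0.0,"claw":0.055},{"x":0.008,"y":0.0,"z":0.0,"ax":0.0,"ay":0.0,"az":0.0,"claw":0.055},{"x":0.006,"y":0.0,"z":0.0,"ax":0.0,"ay":0.0,"az":0.0,"claw":0.055}])

```text
time_s: 13.88
ee_pos: [0.4965, -0.1315, 0.0143]
eef_rot: [3.141, -0.0, 0.11]
force: [-1.3, -0.4, -0.6]
grip_width: 0.0549
```

```bash
sed -i 's/go(ob,-.178,-.0505)/go(ob,-.085,-.051)/' look.py; python3 look.py w8
```

```text
[[-0.1345 -0.0516]] [ 0.49653336 -0.13149074  0.01432677] [ 3.14083086e+00 -8.80195446e-05  1.10023895e-01] [-1.2989546  -0.35060225 -0.56530355] (np.float64(0.0495), np.float64(-0.0005))
```

View pics/w8.png

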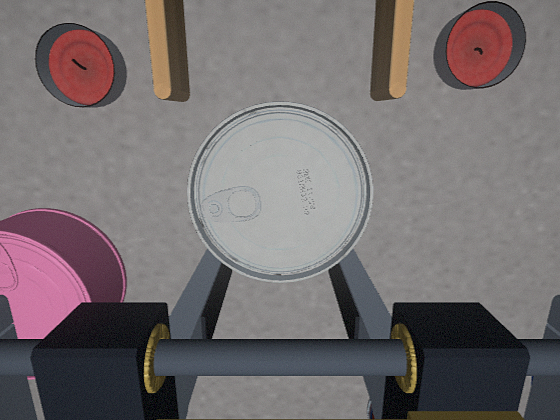

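step_arm(steps=[{"x":0.008,"y":0.0,"z":0.001,"ax":0.0,"ay":0.0,"az":0.1,"claw":0.055},{"x":0.008,"y":0.0,"z":0.0,"ax":0.0,"ay":0.0,"az":0.0,"claw":0.055},{"x":0.008,"y":0.0,"z":0.0,"ax":0.0,"ay":0.0,"az":0.0,"claw":0.055},{"x":0.008,"y":0.0,"z":0.0,"ax":0.0,"ay":0.0,"az":0.0,"claw":0.055}])

```text
time_s: 14.27
ee_pos: [0.5305, -0.1276, 0.0137]
eef_rot: [3.141, 0.001, 0.109]
force: [-2.0, 0.1, 0.1]
grip_width: 0.0549
```

```bash
python3 look.py w9
```

```text
[[-0.1003 -0.0514]] [ 0.53048385 -0.12760442  0.01369659] [3.14087273e+00 9.59925966e-04 1.09198826e-01] [-2.03471043  0.11958873  0.09898708] (np.float64(0.0153), np.float64(-0.0004))
```

View pics/w9.png

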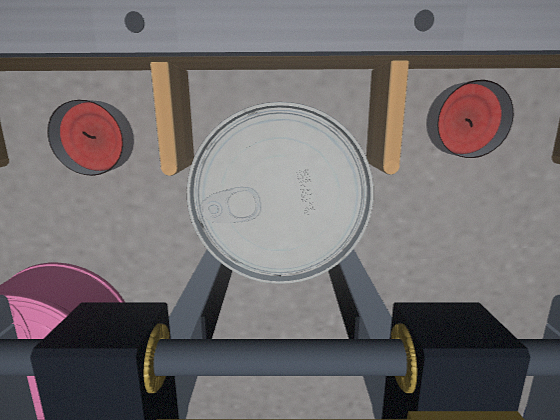

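step_arm(steps=[{"x":0.006,"y":0.0,"z":0.0,"ax":0.0,"ay":0.0,"az":0.0,"claw":0.055},{"x":0.005,"y":0.0,"z":0.0,"ax":0.0,"ay":0.0,"az":0.0,"claw":0.055}])

```text
time_s: 14.48
ee_pos: [0.5433, -0.1262, 0.0138]
eef_rot: [3.141, 0.0, 0.11]
force: [-1.4, 1.0, 0.9]
grip_width: 0.0551
```

step_arm(steps=[{"x":0.002,"y":0.0,"z":0.0,"ax":0.0,"ay":0.0,"az":0.0,"claw":0.055},{"x":0.001,"y":0.0,"z":0.0,"ax":0.0,"ay":0.0,"az":0.0,"claw":0.055}])

```text
time_s: 14.65
ee_pos: [0.5471, -0.1257, 0.0137]
eef_rot: [3.141, 0.001, 0.11]
force: [-3.6, -0.7, 2.5]
grip_width: 0.0548
```

step_arm(steps=[{"x":0.0015,"y":0.0,"z":0.0,"ax":0.0,"ay":0.0,"az":0.0,"claw":0.055},{"x":0.001,"y":0.0,"z":0.0,"ax":0.0,"ay":0.0,"az":0.0,"claw":0.055}])

```text
time_s: 14.82
ee_pos: [0.5477, -0.1256, 0.0136]
eef_rot: [3.142, 0.006, 0.11]
force: [-12.5, -1.0, 9.1]
grip_width: 0.055
```

```bash
python3 look.py w10
```

```text
[[-0.083  -0.0513]] [ 0.54767852 -0.12562726  0.01358989] [3.14150053 0.00594942 0.11008943] [-12.5179153   -1.02905404   9.07764833] (np.float64(-0.002), np.float64(-0.0003))
```

View pics/w10.png

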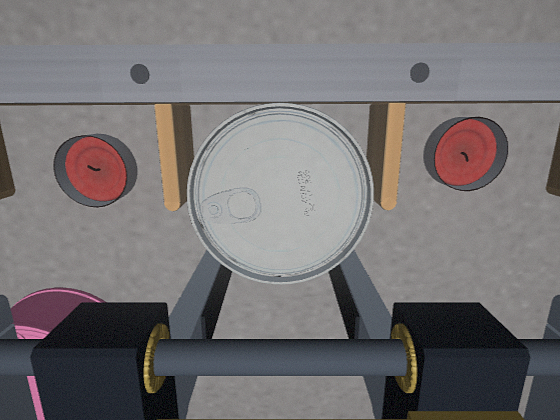

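step_arm(steps=[{"x":-0.01,"y":0.0,"z":0.0,"ax":0.0,"ay":0.0,"az":0.0,"claw":0.055},{"x":-0.025,"y":0.0,"z":0.0,"ax":0.0,"ay":0.0,"az":0.0,"claw":0.055},{"x":-0.02,"y":0.0,"z":0.0,"ax":0.0,"ay":0.0,"az":0.0,"claw":0.055},{"x":0.0,"y":0.0,"z":-0.03,"ax":0.0,"ay":0.0,"az":0.0,"claw":0.055},{"x":0.0,"y":0.0,"z":-0.04,"ax":0.0,"ay":0.0,"az":0.0,"claw":0.055}])

```text
time_s: 15.28
ee_pos: [0.4878, -0.1307, 0.0791]
eef_rot: [-3.137, 0.015, 0.11]
force: [-0.6, -0.1, 1.0]
grip_width: 0.055
```

step_arm(steps=[{"x":0.0,"y":0.0,"z":-0.04,"ax":0.0,"ay":0.0,"az":0.0,"claw":0.055},{"x":0.0,"y":0.0,"z":-0.04,"ax":0.0,"ay":0.0,"az":0.0,"claw":0.055},{"x":0.0,"y":0.0,"z":-0.02,"ax":0.0,"ay":0.0,"az":0.0,"claw":0.055},{"x":0.0,"y":0.0,"z":0.0,"ax":0.0,"ay":0.0,"az":0.0,"claw":0.055}])

```text
time_s: 15.62
ee_pos: [0.4903, -0.1316, 0.1909]
eef_rot: [-3.141, 0.005, 0.109]
force: [0.1, -0.2, -0.9]
grip_width: 0.0547
```

```bash
python3 look.py w11
python3 - <<'E'
from h import *
for n in ('scene','top'):
    im,d=vision.camera(n); cv2.imwrite(f'pics/{n}F.png',im[:,:,::-1])
E
```

```text
[[-0.1407 -0.051 ]] [ 0.4902862  -0.13160177  0.19087282] [-3.14089007  0.00493286  0.10873189] [ 0.12987216 -0.17306861 -0.92322421] (np.float64(0.0557), np.float64(0.0))
```

View pics/w11.png

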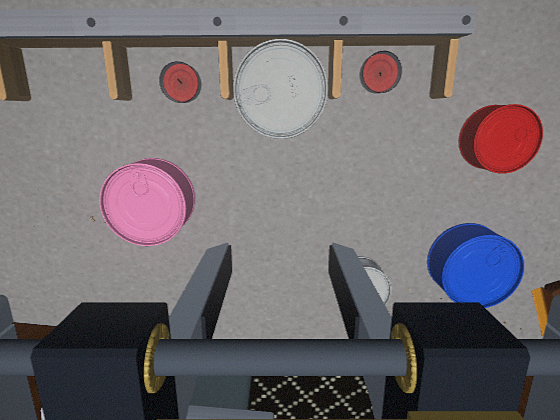

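View pics/sceneF.png

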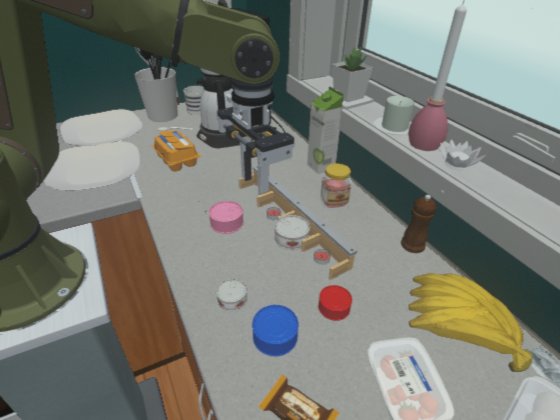

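Run:
```python
from h import *
import pickle; P=pose('wrist',pickle.load(open('pics/w11.pkl','rb')))
X=rk(ray(P,[(233,89),(327,89),(281,38.5),(281,138)],.04));print('tin',X,(X[0]+X[1])/2,(X[2]+X[3])/2)
print('screws',rk(ray(P,[(91,22),(217,21),(343,20),(466,20)],.056)))
```

```text
tin [[-0.0409 -0.0079]
 [-0.0408 -0.0936]
 [ 0.001  -0.0515]
 [-0.0847 -0.0517]] [-0.04085 -0.05075] [-0.04185 -0.0516 ]
screws [[ 0.0102  0.1052]
 [ 0.0111  0.0013]
 [ 0.0119 -0.1025]
 [ 0.0121 -0.2039]]
```

```bash
python3 -c "
from station import ticket,ctrl
print(ctrl.get_obs()['force']); print(ticket.hand_in())"
```

```text
[ 0.7459423   0.38329996 -0.16304666]
the job is handed in; nothing more can be done
None
```

I ran the closed fingertips along the rail, pushed the larger white tin home into the third gap, and handed the job in.

- **Rail:** I touched down over the first gap, at about y +156 mm. I slid past the second gap with a steady press of about 7–10 N in each reading (18 N at touchdown), and stopped and lifted at about y −50 mm over the third. The fingertips never went near the fourth stretch.
- **Tin:** With the fingers held apart as a fork, I pushed the tin left along the front of the rack, then straight into the third gap. The push stopped against the back board at about 12 N.
- **Last checks:** The final wrist picture put the tin at rack x −41 to −42 mm, y −51 mm. The rail screws in the same picture read about 1–2 mm too far forward; allowing for that gives x of about −43 mm, which is home. The tealights, jam jar and other tins looked unmoved. The gripper finished 0.19 m above the worktop, touching nothing, with force readings near zero, at about 16 s of the 67 s allowed.
- **Disagreements:** The cameras differed by up to about 3–5 mm on the tin's and rack's positions. I settled these with close wrist views against the dividers. No check failed.

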